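# Put the bench things back on their shadow tiles

## Robot

A 6-joint arm with a two-finger parallel gripper is mounted at the origin on a cart in front of the work surface, level with it; the furniture and walls round the work are solid. World frame = base frame: x ahead of the robot, y to its left, z up, the work surface at z = 0. Lengths are in m, angles in rad, forces in N, time in s.
With the tool pointing down it reaches from about 0.35 to 0.925 m from the base axis. Payload 6.4 kg.
Tool frame: the origin (TCP) lies at the very end of the fingers, on their centre line; the grasp point (between the pads) lies 19 mm behind it; z points along the fingers, y is the line along which they close (so a half turn about z gives the same grasp; the last joint's range is limited). The gripper opens to 94 mm and grips with 3 to 60 N. Pads are 16 mm wide; open, the fingers measure 119 mm over their backs; the gripper's body (75 mm by 177 mm) begins 78 mm behind the grasp point.
Start: joints at [-1.485, 0.245, 1.558, -0, 1.339, -0.174], TCP at [0.167, -0.628, 0.205] pointing down, gripper open.
Joint ranges: [-3.13, 3.13], [-1.02, 2.26], [0.13, 2.54], [-0.95, 4.09], [0.21, 2.88], [-2.74, 2.74]. Speed limits (rad/s): [2.57, 2.57, 3.14, 3.14, 3.14, 3.14].

## Interface

Orientations are given as a unit quaternion [x, y, z, w].
In Python, from bench import movep, move_straight, set_joints, set_gripper, pause, ik, sense, capture, Unreachable, job_done, search_frame, trace, spot_point gives the robot as it stands. Calls block until the motion is done:
- movep(position, orientation): joint-space move of the TCP to a pose.
- move_straight(position, ori=None, velocity=0.15, threshold=None): straight line of the TCP; ori=None keeps the orientation; velocity is the mean speed in m/s. With threshold (N) it stops when the force on the tool has changed by that much, and returns True; else False.
- set_joints(angles): joint-space move.
- set_gripper(opening, newtons=None): finger opening in m; newtons is the grip in N (None keeps the last); returns when the fingers have stopped.
- pause(seconds).
- ik(position, orientation): joint angles nearest the present ones, or None.
- sense(): the state.
- capture(name): name is "scene" or "top"; returns a dict with "frame" (420x560x3 uint8, blue, green, red), "K" (3x3 intrinsics, pixels), "world_from_camera" (4x4, takes a point from camera to world coordinates). Camera axes: x right, y down, z forward; pixel columns grow to the right and rows downward; lengths in m; the calibration is good to about 2 mm. A picture is of the moment at which its call begins. There is no depth.
A pose or a line that the arm cannot do raises Unreachable and nothing moves.
- job_done(): hands the job in; it is judged then, once.
Trained networks look in a picture, given as the dict that the camera call returned (one of the last four; its "shot" number tells which), for a name from the list of things; names that differ only in an ending like _2 or _b are one class to them, and where a whole thing is asked for, a point or a joint stands for the part that bears it (a point fixed in the world has none). Each returns a list of dicts, best first, with "score" (0 to 1); they miss things now and then, are a little off and sometimes report something else, mostly with a low value. They report only what shows in the picture. A call takes as long as a camera call. They do not tell look-alikes from the thing itself.
- search_frame(picture, name): "location" ([row, column] as shares, 0 to 1, of the picture: columns of its width, rows of its height, amid what is visible of it).
- trace(picture, name): "region" (420x560 bool, what is visible of it) and "location" ([row, column] as shares, 0 to 1, of the picture: columns of its width, rows of its height, amid what is visible of it).
- spot_point(picture, name): "location" ([row, column] as shares, 0 to 1, of the picture: columns of its width, rows of its height: a listed point, or the origin of a listed thing).
The state is a dict: "time": time; "joint_pos": joint angles; "dq": joint speeds; "joint_torque": joint torques, N m; "position": TCP position; "ee_rot": TCP orientation; "ft_force": force on the tool from outside, world axes, zero at the start; "moment": the same for the moment, N m; "gripper_width": finger opening in m; "grasp_force": force on a finger pad.
Only numpy, scipy, OpenCV 4.12 (cv2) and the standard library are available. Lean on these libraries where they do the work, as an engineer would, in place of code of your own. Each camera call takes 0.05 s, during which the arm holds its last target. There are 200 camera calls.

## Task

Tidy the bench: put the jar with the red lid, the yellow tape measure, the wooden sanding block and the short black screwdriver back on the white shadow tiles, each centred on and lined up with the painted outline that matches it, the jar upright, the other three resting the same way up as now, and the screwdriver's blade pointing the way its outline shows. Leave the jar with the cream-coloured lid where it stands.

Things in the scene. Friction and masses are not known exactly. Their poses are not given: they have to be found in the camera images.
- screw_jar: Glass jar of screws with a red metal lid, round, 66 mm across, 88 mm high, 0.27 kg, standing upright. Origin: centre of its underside, z up. Its mass varies by up to 30 percent.
- tape_measure: Yellow and black pocket tape measure standing on its narrow base, 37 mm wide (x), 91 mm long with the hook (y), 66 mm high, 0.21 kg. Origin: centre of the underside of these extents; the case runs from y = -24 to y = +46 mm (grasp it across x near y = +11), and a short tongue with the hook lies at y = -24 to -46 mm.
- sanding_block: Brown wooden sanding block lying flat, 64 mm wide (x), 111 mm long (y), 30 mm high, can be grasped across x, about 0.12 kg give or take 30 percent. Origin: centre of its underside, z up.
- stub_screwdriver: Short screwdriver with a thick black handle, lying on the bench: 101 mm long (along y), 32 mm wide (x), 26 mm high. Origin: centre of the underside of these extents, z up as it lies. Handle (32 mm thick) from about y = -12 to +50 mm (grasp it across x near y = +18), thin steel blade from y = -12 to -50 mm.
- screwdriver_tip (a point): Tip of the short black screwdriver's blade, at y = -48 mm, 13 mm up, in the screwdriver's frame.
- tile_jar: White tile screwed to the bench, 105 mm (x) by 150 mm (y), 5 mm thick, with a red painted disc 74 mm across: the outline of the red-lidded jar. Origin: centre of its underside, which is also the centre of the outline; z up. The top, where things rest, is 5 mm above the origin.
- tile_tape: White tile of the same size, 5 mm thick, with a yellow painted outline with round corners, 43 by 97 mm, long along the tile's y: the place of the tape measure, either way round. Origin: centre of its underside = centre of the outline.
- tile_sanding: White tile of the same size, 5 mm thick, with a dark brown painted rectangle, 70 by 117 mm, long along the tile's y: the place of the sanding block, either way round. Origin: centre of its underside = centre of the outline.
- tile_driver: White tile of the same size, 5 mm thick, with a black painted outline of the short screwdriver, 36 mm wide and about 109 mm long along the tile's y: the wide part (handle) toward +y, the narrow part (blade) toward -y. Origin: centre of its underside = centre of the outline; a screwdriver in place has the same origin and y direction, 5 mm up.
- nail_jar: Glass jar of nails with a cream-coloured lid, 66 mm across, 88 mm high, loose on the bench behind the other things; it has no tile and stays where it is. Origin: centre of its underside.
There are look-alikes about, which are no part of the job. Several things look just like the screw_jar: the one meant starts nearest to the robot's base.

How it is judged:
By the outcome, as a careful person would: the job done as asked, in the order asked, and still so for the second after the job is handed in, with the robot touching nothing.
It also fails if it takes over 125 s, if anything falls off the work surface, if the arm or the gripper's body presses on something with over 40 N, if the wrist force passes 120 N, or if a joint passes its speed limit or range.

## Working session

There is one attempt and no reset: what is moved stays moved. The work goes in short steps, each a Python script; the robot and the scene stay as the last script left them, time stands still between calls to the robot, and variables do not carry over. Pictures are saved under pics/ and viewed, at most 14 in all, crops included, and the job is handed in when it is done.

```bash
ls; mkdir -p pics
python3 - <<'E'
from bench import *
import cv2,numpy as np
for n in("scene","top"):
    c=capture(n); cv2.imwrite(f"pics/{n}0.png",c["frame"]); print(n,c["K"].round(1).tolist(),c["world_from_camera"].round(3).tolist())
    names=["screw_jar","tape_measure","sanding_block","stub_screwdriver","tile_jar","tile_tape","tile_sanding","tile_driver","nail_jar"]
    for m in names:
        print(m,[(round(d["score"],2),(np.array(d["location"])*[420,560]).round().tolist()) for d in spot_point(c,m)])
print(sense()["time"])
E
```

```text
pics
scene [[491.6, 0.0, 279.4], [0.0, 491.6, 209.8], [0.0, 0.0, 1.0]] [[-0.485, -0.488, 0.726, -0.534], [-0.874, 0.255, -0.413, 0.771], [0.017, -0.835, -0.55, 0.9], [0.0, 0.0, 0.0, 1.0]]
screw_jar [(0.97, [221.0, 213.0]), (0.66, [217.0, 257.0])]
tape_measure [(0.94, [245.0, 212.0])]
sanding_block [(0.86, [204.0, 306.0])]
stub_screwdriver [(0.79, [269.0, 245.0])]
tile_jar []
tile_tape []
tile_sanding []
tile_driver [(0.7, [197.0, 358.0])]
nail_jar [(0.77, [193.0, 263.0])]
top [[462.7, 0.0, 281.7], [0.0, 462.7, 206.2], [0.0, 0.0, 1.0]] [[0.021, -0.99, 0.137, 0.378], [-0.999, -0.014, 0.051, 0.043], [-0.049, -0.138, -0.989, 1.601], [0.0, 0.0, 0.0, 1.0]]
screw_jar [(0.92, [235.0, 143.0]), (0.88, [226.0, 166.0]), (0.68, [196.0, 268.0]), (0.66, [181.0, 230.0])]
tape_measure [(0.75, [210.0, 216.0])]
sanding_block [(0.96, [196.0, 316.0])]
stub_screwdriver [(0.46, [210.0, 368.0]), (0.44, [253.0, 221.0])]
tile_jar [(0.78, [259.0, 365.0]), (0.33, [197.0, 265.0])]
tile_tape [(0.98, [210.0, 422.0])]
tile_sanding [(0.74, [263.0, 432.0]), (0.15, [193.0, 265.0])]
tile_driver [(0.91, [207.0, 367.0])]
nail_jar [(0.7, [157.0, 288.0])]
1.0
```

View pics/top0.png

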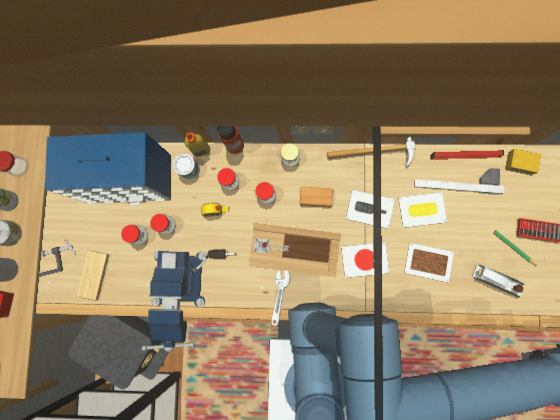

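View pics/scene0.png

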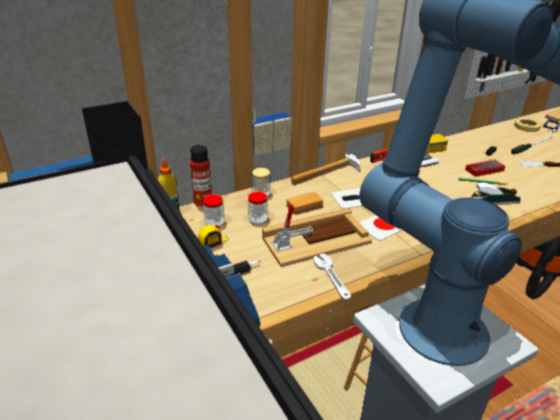

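```bash
cat > h.py <<'E'
from bench import *
import cv2,numpy as np
def ray(c,rc,z):
    "world point at height z seen at pixel (row,col)"
    T=c["world_from_camera"];d=T[:3,:3]@np.linalg.solve(c["K"],[rc[1],rc[0],1]);o=T[:3,3]
    return o+d*(z-o[2])/d[2]
def proj(c,P):
    T=c["world_from_camera"];p=(np.atleast_2d(P)-T[:3,3])@T[:3,:3];p=p@c["K"].T;return p[:,1::-1]/p[:,2:]
def rect(c,z,x0,y0,w,h,s=1000):
    "orthorectified plane z: image row = -x, col = -y ; x0,y0 = top-left corner world; s px/m"
    pts=np.float32([[0,0],[w*s,0],[w*s,h*s],[0,h*s]])
    W=[[x0-v/s,y0-u/s,z] for u,v in pts]
    src=proj(c,W)[:,::-1].astype(np.float32)
    return cv2.warpPerspective(c["frame"],cv2.getPerspectiveTransform(src,pts),(int(w*s),int(h*s)),flags=cv2.INTER_CUBIC)
E
python3 - <<'E'
from h import *
c=capture("top")
f=c["frame"]
a=cv2.resize(f[150:270,115:300],None,fx=4.3,fy=4.3,interpolation=cv2.INTER_CUBIC);cv2.imwrite("pics/a.png",a)
b=cv2.resize(f[180:290,335:465],None,fx=5,fy=5,interpolation=cv2.INTER_CUBIC);cv2.imwrite("pics/b.png",b)
for m,z in [("screw_jar",0),("tape_measure",0),("sanding_block",0),("stub_screwdriver",0),("screwdriver_tip",.013),("tile_jar",0),("tile_tape",0),("tile_sanding",0),("tile_driver",0),("nail_jar",0)]:
    for d in spot_point(c,m): 
        p=np.array(d["location"])*[420,560]; w=ray(c,p,z); print(m,round(d["score"],2),p.round(),w.round(3),round(np.hypot(*w[:2]),3))
hsv=cv2.cvtColor(f,cv2.COLOR_BGR2HSV)
m=(((hsv[...,0]<6)|(hsv[...,0]>174))&(hsv[...,1]>190)&(hsv[...,2]>100)).astype(np.uint8)
n,l,s,ce=cv2.connectedComponentsWithStats(m)
for i in range(1,n):
    if s[i,4]>60: w=ray(c,ce[i][::-1],.088);print("red",ce[i].round(1),s[i],w.round(3),np.hypot(*w[:2]).round(3))
E
```

```text
screw_jar 0.9 [195. 263.] [0.639 0.194 0.   ] 0.668
screw_jar 0.74 [178. 231.] [0.697 0.307 0.   ] 0.762
screw_jar 0.62 [225. 167.] [0.525 0.53  0.   ] 0.746
screw_jar 0.55 [234. 140.] [0.493 0.622 0.   ] 0.794
tape_measure 0.71 [207. 220.] [0.595 0.344 0.   ] 0.688
tape_measure 0.36 [255. 221.] [0.426 0.334 0.   ] 0.542
sanding_block 0.84 [199. 316.] [0.626 0.007 0.   ] 0.627
sanding_block 0.21 [260. 362.] [ 0.419 -0.154  0.   ] 0.446
stub_screwdriver 0.74 [212. 426.] [ 0.587 -0.373  0.   ] 0.695
stub_screwdriver 0.56 [254. 224.] [0.43  0.322 0.   ] 0.537
stub_screwdriver 0.19 [262. 430.] [ 0.415 -0.379  0.   ] 0.562
screwdriver_tip 0.55 [255. 240.] [0.428 0.265 0.013] 0.504
tile_jar 0.57 [258. 365.] [ 0.424 -0.163  0.   ] 0.454
tile_jar 0.22 [197. 264.] [0.633 0.189 0.   ] 0.66
tile_tape 0.65 [208. 425.] [ 0.599 -0.368  0.   ] 0.703
tile_sanding 0.59 [260. 428.] [ 0.424 -0.375  0.   ] 0.566
tile_driver 0.95 [209. 369.] [ 0.594 -0.178  0.   ] 0.62
tile_driver 0.26 [259. 429.] [ 0.426 -0.377  0.   ] 0.568
nail_jar 0.61 [156. 292.] [0.781 0.092 0.   ] 0.786
nail_jar 0.49 [259. 363.] [ 0.421 -0.156  0.   ] 0.449
nail_jar 0.39 [258. 225.] [0.416 0.318 0.   ] 0.524
red [226.  176.4] [218 169  17  16 215] [0.686 0.311 0.088] 0.753
red [264.4 190.4] [257 183  16  16 212] [0.639 0.18  0.088] 0.664
red [158.8 222.3] [151 214  17  17 213] [0.527 0.53  0.088] 0.748
red [129.9 233.2] [122 225  17  17 213] [0.489 0.626 0.088] 0.794
```

View pics/a.png

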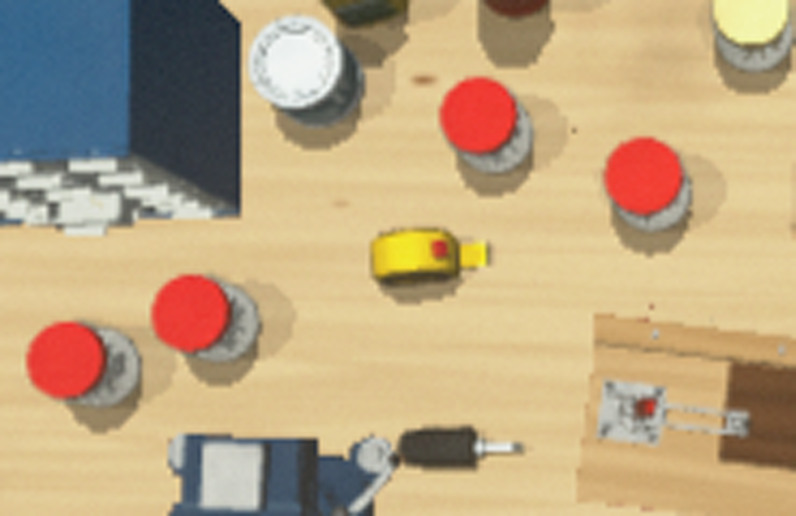

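View pics/b.png

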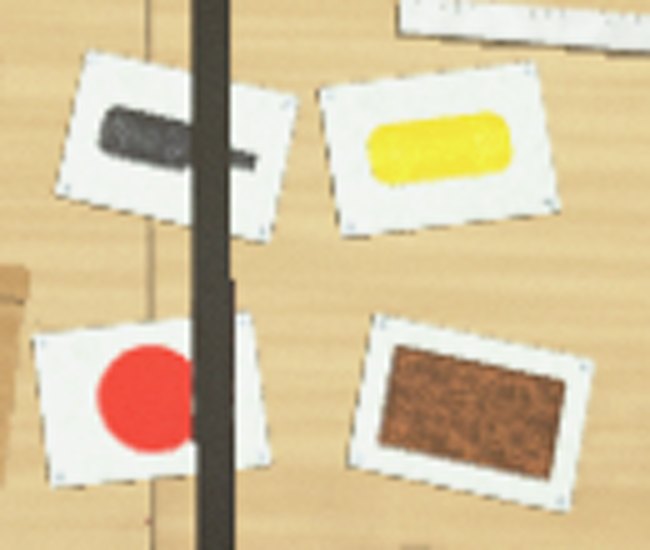

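The red-lidded jars are at pixels (264,190), (226,176), (159,222) and (130,233) (col,row). Their distances from the base are 0.664, 0.753, 0.748 and 0.794 m. The one meant is (264,190), at the right of the crop. The cream-lidded jar at (290,154) stays put. The tiles are at (366,260) jar, (424,210) tape, (430,263) block and (369,209) driver. The black bar hides part of two of them. The screwdriver, at (221,253), has its blade pointing right, as on its outline.

Next I'll measure exact poses.

```bash
cat >> h.py <<'E'
from scipy.optimize import minimize
# boxes x0,x1,y0,y1,z0,z1 in the thing's frame (m)
MOD={"tape_measure":[(-.0185,.0185,-.024,.046,0,.066),(-.011,.011,-.046,-.024,0,.012)],
"sanding_block":[(-.032,.032,-.0555,.0555,0,.030)],
"stub_screwdriver":[(-.016,.016,-.012,.050,0,.026),(-.004,.004,-.050,-.012,.010,.016)]}
def sil(c,m,p,z0,k=4):
    im=np.zeros((420*k,560*k),np.uint8);s,co=np.sin(p[2]),np.cos(p[2])
    for b in MOD[m]:
        P=np.array([[x,y,z] for x in b[:2] for y in b[2:4] for z in b[4:]])
        W=np.c_[p[0]+co*P[:,0]-s*P[:,1],p[1]+s*P[:,0]+co*P[:,1],z0+P[:,2]]
        q=cv2.convexHull(((proj(c,W)[:,::-1]+.5)*k*16).astype(np.int32));cv2.fillConvexPoly(im,q,255,shift=4)
    return cv2.resize(im,(560,420),interpolation=cv2.INTER_AREA)/255.
def fit(c,m,p0,z0=0,near=None):
    R=trace(c,m); 
    if not R: return None
    q=proj(c,[*p0[:2],z0+.02])[0]
    r=min(R,key=lambda d:np.hypot(*(np.array(d["location"])*[420,560]-q)))["region"].astype(float)
    r=cv2.GaussianBlur(r,(0,0),1)
    g=lambda v:((cv2.GaussianBlur(sil(c,m,[p0[0]+v[0]/100,p0[1]+v[1]/100,p0[2]+v[2]/10],z0),(0,0),1)-r)**2).sum()/r.sum()
    best=min((minimize(g,[0,0,a],method="Nelder-Mead",options=dict(initial_simplex=np.array([[0,0,a],[1,0,a],[0,1,a],[0,0,a+1.5]])) ) for a in(-2,0,2)),key=lambda o:o.fun)
    v=best.x;return np.array([p0[0]+v[0]/100,p0[1]+v[1]/100,p0[2]+v[2]/10]),best.fun
def tile(c,p):
    s=2000;x0,y0=p[0]+.13,p[1]+.13
    im=rect(c,.005,x0,y0,.26,.26,s);h=cv2.cvtColor(im,cv2.COLOR_BGR2HSV)
    m=((h[...,1]<45)&(h[...,2]>170)).astype(np.uint8);n,l,st,ce=cv2.connectedComponentsWithStats(m)
    yy,xx=np.nonzero(np.isin(l,[i for i in range(1,n) if st[i,4]>600 and np.hypot(*(ce[i]-s*.13))<s*.08]))
    (cx,cy),(w,hh),a=cv2.minAreaRect(np.c_[xx,yy].astype(np.float32))
    b=cv2.boxPoints(((cx,cy),(w,hh),a));e=max((b[1]-b[0],b[2]-b[1]),key=np.linalg.norm);d=np.array([-e[1],-e[0]]);
    if d[1]<0:d=-d
    return np.array([x0-cy/s,y0-cx/s,np.arctan2(d[1],d[0])-np.pi/2]),np.array([w,hh])/s,im
E
python3 - <<'E'
from h import *
c=capture("top");ims=[]
for n,p in dict(jar=(.424,-.163),tape=(.594,-.368),sanding=(.424,-.377),driver=(.594,-.178)).items():
    t=tile(c,p);q=t[0];print("tile",n,q.round(4),t[1].round(3))
    im=t[2]
    h=cv2.cvtColor(im,cv2.COLOR_BGR2HSV)
    if n!="driver":
        m=(h[...,1]>(150 if n!="sanding" else 100))&(h[...,2]<(300 if n!="sanding" else 175))
        l=cv2.connectedComponentsWithStats(m.astype(np.uint8));i=1+l[2][1:,4].argmax()
        print("  paint centre",[round(p[0]+.13-l[3][i][1]/2000,4),round(p[1]+.13-l[3][i][0]/2000,4)],l[2][i])
for cam in("top","scene"):
    c=capture(cam)
    for m,p in [("tape_measure",(.595,.344,0)),("sanding_block",(.626,.007,0)),("stub_screwdriver",(.43,.325,0))]: print(cam,m,fit(c,m,p))
E
```

```text
tile jar [ 0.4201 -0.1611  0.1228] [0.107 0.152]
  paint centre [np.float64(0.4204), np.float64(-0.1595)] [  187   198   125   139 14216]
tile tape [ 0.5948 -0.3577  0.1371] [0.107 0.152]
  paint centre [np.float64(0.5953), np.float64(-0.3586)] [  147   210   189    96 13884]
tile sanding [ 0.4155 -0.3755 -0.1932] [0.152 0.106]
  paint centre [np.float64(0.4157), np.float64(-0.3767)] [  137   192   244   170 28858]
tile driver [ 0.5944 -0.1797 -0.2115] [0.151 0.107]
top tape_measure (array([0.58201536, 0.35562896, 0.1059988 ]), np.float64(0.07476947120053731))
top sanding_block (array([ 0.63215647,  0.00848946, -0.04853631]), np.float64(0.013682056626057254))
top stub_screwdriver (array([0.42930069, 0.32813029, 0.01342139]), np.float64(0.1510013467345122))
scene tape_measure (array([0.58825864, 0.36117827, 0.69294307]), np.float64(0.37506006182160034))
scene sanding_block (array([ 0.63564711,  0.00949528, -0.02795158]), np.float64(0.12540214724079113))
scene stub_screwdriver (array([0.43436275, 0.31654233, 0.05042121]), np.float64(0.3484275479671515))
```

```bash
cat >> h.py <<'E'
from scipy.spatial.transform import Rotation as Ro
def quat(th):
    y=np.array([np.cos(th),np.sin(th),0]);z=np.array([0,0,-1.]);return Ro.from_matrix(np.c_[np.cross(y,z),y,z]).as_quat()
def pickplace(src,sth,dst,dth,tz,width,N,UP=.25,openw=.094):
    """src,dst: xy of the grasp point; sth,dth: angle of closing line; tz: TCP height in the grasp (on bench)"""
    def cost(k):
        J=[ik([*s,UP],quat(t+k)) for s,t in((src,sth),(dst,dth))]
        return 99 if any(j is None for j in J) else max(abs(j[5]) for j in J)
    k=min((0,np.pi),key=cost);print("k",k,"q6",cost(k))
    set_gripper(openw)
    movep([*src,UP],quat(sth+k));move_straight([*src,tz+.04],velocity=.2)
    print("touch" if move_straight([*src,tz],velocity=.08,threshold=12) else "clear")
    set_gripper(0.0,N);s=sense();print("width",round(s["gripper_width"],4),"want",width,"F",s["grasp_force"])
    if abs(s["gripper_width"]-width)>.006: print("BAD GRASP");return
    move_straight([*src,UP],velocity=.2)
    s=sense();print("lifted",round(s["gripper_width"],4),np.round(s["ft_force"],1))
    movep([*dst,UP],quat(dth+k));move_straight([*dst,tz+.02],velocity=.2);pause(.2)
    hit=move_straight([*dst,tz+.004],velocity=.02,threshold=4);s=sense();print("down",hit,np.round(s["position"],4))
    set_gripper(min(.094,width+.02));pause(.2)
    move_straight([*dst,tz+.08],velocity=.15);move_straight([*dst,UP],velocity=.25);print("t",sense()["time"])
E
python3 - <<'E'
from h import *
print(np.round(sense()["ft_force"],1))
movep([.167,-.628,.25],quat(0)) if ik([.167,-.628,.25],quat(0)) is not None else 0
pickplace((.639,.180),0,(.4202,-.1605),0,.031,.066,20)
c=capture("top");f=c["frame"];cv2.imwrite("pics/c.png",cv2.resize(f[130:300,180:480],None,fx=2.6,fy=2.6))
E
```

```text
[-0.6 -0.3 -0.6]
k 0 q6 0.6178788466750502
clear
width 0.0658 want 0.066 F 19.999687671661377
lifted 0.0659 [-0.9 -0.4 -3.5]
down True [ 0.42   -0.1603  0.0364]
t 15.7917
```

View pics/c.png

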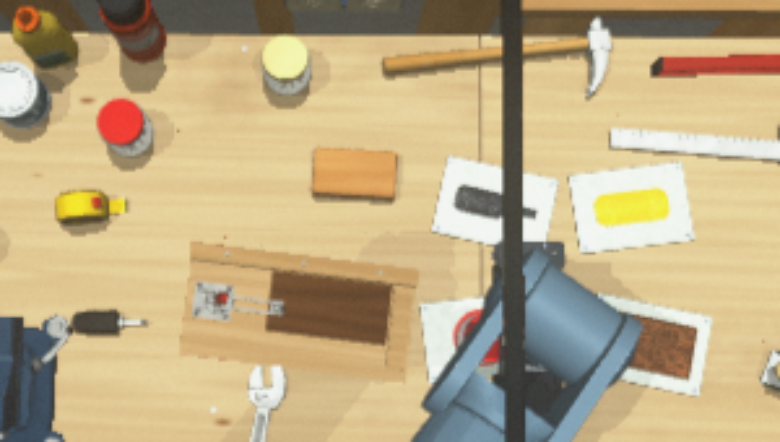

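Crop c shows the jar on its red disc, with the tape measure, block and driver undisturbed. Tape measure next, then the block.

Run:
```python
from h import *
def off(p,d): return (p[0]-np.sin(p[2])*d,p[1]+np.cos(p[2])*d)
p=(.582,.3556,.106);t=(.595,-.358,.137)
c=capture("top");h=cv2.cvtColor(c["frame"],cv2.COLOR_BGR2HSV)
print("tip px",proj(c,[[*off(p,-.046),.006],[*off(p,.046),.03]]).round(1))
pickplace(off(p,.011),p[2],off(t,.011),t[2],.021,.037,20)
p=(.632,.0085,-.045);t=(.4156,-.376,-.193)
pickplace(p[:2],p[2],t[:2],t[2],.004,.064,15)
c=capture("top");f=c["frame"];cv2.imwrite("pics/d.png",cv2.resize(f[130:300,180:480],None,fx=2.6,fy=2.6))
print(fit(c,"tape_measure",(.595,-.358,.137),.005))
print(fit(c,"stub_screwdriver",(.43,.325,0)))
```

```text
tip px [[208.8 229.1]
 [210.3 201.6]]
k 0 q6 0.8307120211960743
clear
width 0.0337 want 0.037 F 19.994923600679613
lifted 0.034 [-0.1 -0.4 -2.8]
down True [ 0.5933 -0.3469  0.0261]
t 29.025
k 0 q6 0.7447029029192276
clear
width 0.063 want 0.064 F 14.999730437994003
lifted 0.0637 [-0.4  0.8 -1. ]
down True [ 0.4154 -0.3757  0.0092]
t 40.9
(array([ 0.5914352 , -0.35828264,  0.19335366]), np.float64(0.10423159338923225))
(array([ 0.42823939,  0.32983336, -0.00706433]), np.float64(0.16627596407545414))
```

View pics/d.png

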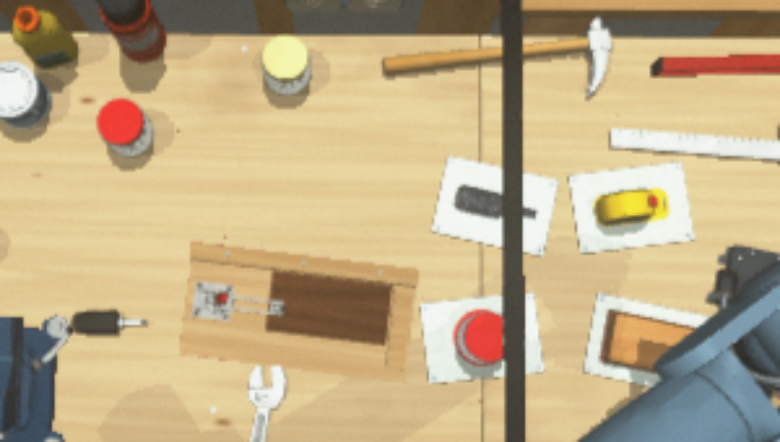

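Crop d shows the tape measure and the block on their outlines. Last comes the driver, its blade already pointing right.

Run:
```python
from h import *
def off(p,d): return (p[0]-np.sin(p[2])*d,p[1]+np.cos(p[2])*d)
p=(.429,.328,.0);t=(.5944,-.1797,-.2115)
pickplace(off(p,.018),p[2],off(t,.018),t[2],.003,.032,15,openw=.07)
movep([.3,-.55,.3],quat(0))
c=capture("top");f=c["frame"];cv2.imwrite("pics/e.png",cv2.resize(f[180:290,335:465],None,fx=5,fy=5,interpolation=cv2.INTER_CUBIC))
print(sense()["time"])
for m,p in [("tape_measure",(.595,-.358,.137)),("sanding_block",(.4156,-.376,-.193)),("stub_screwdriver",t)]: print(m,fit(c,m,p,.005))
for d in trace(c,"screw_jar"): print(np.array(d["location"])*[420,560],d["score"])
h=cv2.cvtColor(f,cv2.COLOR_BGR2HSV);m=(((h[...,0]<6)|(h[...,0]>174))&(h[...,1]>190)&(h[...,2]>100));m[:,:340]=0;m[:,400:]=0
yy,xx=np.nonzero(m);print("lid px",xx.min(),xx.max(),yy.min(),yy.max(),"expected lid centre",proj(c,[.4202,-.1605,.093]).round(1))
```

```text
k 0 q6 0.47295617484242136
clear
width 0.0312 want 0.032 F 14.977339915931225
lifted 0.031 [ 0.5  0.9 -0.7]
down True [ 0.5979 -0.162   0.0081]
t 54.3
56.1417
tape_measure (array([ 0.59198344, -0.35533686,  0.20499793]), np.float64(0.09496622979129507))
sanding_block (array([ 0.41409164, -0.37449034, -0.19292564]), np.float64(0.04314761977801841))
stub_screwdriver (array([ 0.59235644, -0.17592456, -0.22429222]), np.float64(0.21967652610173438))
[223.398 162.624] 0.83
[233.184 134.176] 0.77
[180.012 228.928] 0.54
lid px 360 372 251 267 expected lid centre [[258.7 368.1]]
```

View pics/e.png

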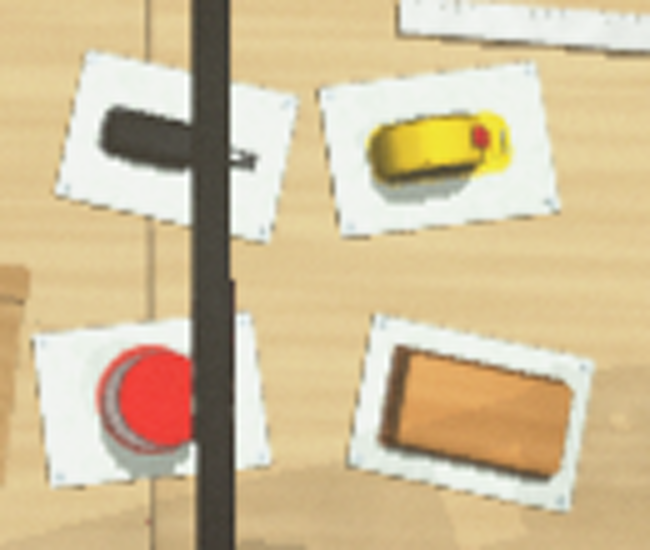

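Run:
```python
from h import *
o=[]
for cam,(r0,r1,c0,c1) in(("top",(190,235,398,448)),("scene",None or (0,0,0,0))):
    c=capture(cam)
    if cam=="scene":
        q=proj(c,[.594,-.358,.03])[0].astype(int);r0,r1,c0,c1=q[0]-22,q[0]+23,q[1]-25,q[1]+25
    a=cv2.resize(c["frame"][r0:r1,c0:c1],None,fx=8,fy=8,interpolation=cv2.INTER_CUBIC);b=a.copy()
    s=(sil(c,"tape_measure",(.595,-.358,.137),.005)*255).astype(np.uint8)[r0:r1,c0:c1]
    s=(cv2.resize(s,None,fx=8,fy=8,interpolation=cv2.INTER_CUBIC)>127).astype(np.uint8)
    cv2.drawContours(b,cv2.findContours(s,0,2)[0],-1,(255,0,255),1)
    o.append(np.hstack([a,b]))
cv2.imwrite("pics/f.png",cv2.resize(np.vstack(o),(660,594)))
```

```text
(no output)
```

View pics/f.png

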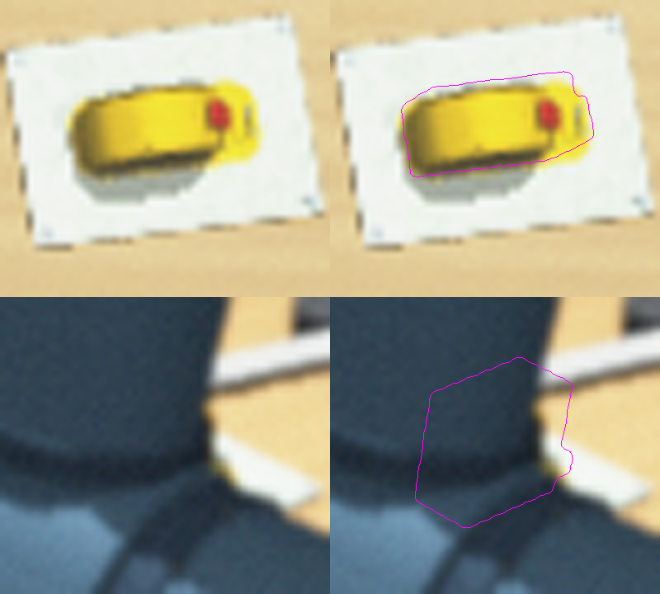

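Crop f shows the tape case parallel to its tile, with the hook at the middle of the outline's right end. In crop e the driver, block and jar sit inside their outlines, and the lid centre is where expected, within a pixel. Handing in.

```bash
python3 -c "
from bench import *
print(job_done(),sense()['time'])"
```

```text
the job is handed in; nothing more can be done
the job is handed in; nothing more can be done
```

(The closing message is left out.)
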